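# Set the drying booth sashes

### The job

The tower model with the blue foot has just been painted and must be kept from dust, while the domed chapel needs air: push the sash of the tower's booth all the way down shut, and raise the sash of the chapel's booth all the way up. Leave both models standing where they are, and let go of the sashes.

Things in the scene. Friction and masses are not known exactly. Their poses are not given: they have to be found in the camera images.
- tower_grip (a point): Centre of the orange bar handle on the sash of the tower model's booth. Bar 16 mm thick (x), 110 long (y), 14 high, on two posts (y +-44 mm), 38 mm clear above the sash's top edge: pinch it from above across x. Axes: x into the booth, z up. Height 205 mm when shut, 305 mm fully raised (hard stops); starts in between. Slides vertically, counterbalanced, 3 to 7 N either way, stays where let go.
- chapel_grip (a point): Centre of the orange bar handle on the sash of the chapel model's booth. Bar 16 mm thick (x), 110 long (y), 14 high, on two posts (y +-44 mm), 38 mm clear above the sash's top edge: pinch it from above across x. Axes: x into the booth, z up. Height 205 mm when shut, 305 mm fully raised (hard stops); starts in between. Slides vertically, counterbalanced, 3 to 7 N either way, stays where let go.
- tower_model: Model tower standing loose in one booth: square, 126 mm high, blue foot 80 x 80 x 50 mm, white upper part 62 mm wide; 0.25 kg. Origin: centre of its underside, z up. Booth: clear box fixed to the bench, 200 deep x 230 wide x 166 mm high; blue-framed clear sash at its front (robot side) between two guide posts 275 mm high, 104 mm either side of the handle's centre.
- chapel_model: Model chapel standing loose in the other booth: terracotta-coloured block 80 x 90 x 50 mm with a dark grey dome, 112 mm high in all; 0.35 kg. Origin: centre of its underside, z up. The two booths are alike.

How it is judged:
At the end, for the whole second after the job is handed in: The tower booth's sash is shut to within 12 mm and the chapel booth's sash is raised to within 14 mm of its upper stop, both staying there by themselves, and neither model has moved more than 20 mm (height (world z) of tower_grip below 0.217 m and height (world z) of chapel_grip above 0.291 m and distance of each of tower_model, chapel_model from where it was at the start of the episode below 0.02 m); the robot touches nothing.
It fails at once if the tower model is knocked over (angle between tower_model's own z axis and vertical above 0.35 rad).
It fails at once if the chapel model is knocked over (angle between chapel_model's own z axis and vertical above 0.35 rad).
It also fails if it takes over 48 s, if anything falls off the work surface, if the arm or the gripper's body presses on something with over 40 N, if the wrist force passes 120 N, or if a joint passes its speed limit or range.

### The arm

A 6-joint arm with a two-finger parallel gripper is mounted at the origin on the work surface. World frame = base frame: x ahead of the robot, y to its left, z up, the work surface at z = 0. Lengths are in m, angles in rad, forces in N, time in s.
With the tool pointing down it reaches from about 0.325 to 0.875 m from the base axis. Payload 4.4 kg.
Tool frame: the origin (TCP) lies midway between the tips of the shut fingers; the grasp point (between the pads) lies 19 mm behind it (arm.hold_point_z is the distance from the TCP to the grasp point, in m); z points along the fingers, y is the line along which they close (so a half turn about z gives the same grasp; the last joint's range is limited). The gripper opens to 85 mm and grips with 20 to 120 N. Pads are 22 mm wide; open, the fingers measure 114 mm over their backs; the gripper's body (76 mm by 85 mm) begins 54 mm behind the grasp point. The pads swing forward as they close: fully open they stand 13 mm farther back than shut.
Start: joints at [-1.266, 0.207, 1.542, -0, 1.393, -0.15], TCP at [0.253, -0.517, 0.231] pointing down, gripper open.
Joint ranges: [-2.73, 2.73], [-0.86, 2.22], [0.23, 2.46], [-1.11, 4.25], [0.08, 2.63], [-2.82, 2.82]. Speed limits (rad/s): [2.79, 2.79, 3.14, 3.14, 3.14, 3.14].

### API

Orientations are given as a unit quaternion [x, y, z, w].
In Python, from cell import arm, claw, vision, ticket gives the robot as it stands. The module is installed in compiled form; this text tells all that it offers. Calls block until the motion is done:
- arm.move_ptp(position, orientation): joint-space move of the TCP to a pose.
- arm.move_linear(position, orientation=None, rate=0.15, threshold=None): straight line of the TCP; orientation=None keeps the orientation; rate is the mean speed in m/s. With threshold (N) it stops when the force on the tool has changed by that much, and returns True; else False.
- arm.movej(angles): joint-space move.
- claw.grip(opening, grasp_force=None): finger opening in m; grasp_force is the grip in N (None keeps the last); returns when the fingers have stopped.
- arm.wait(seconds).
- arm.ik(position, orientation): joint angles nearest the present ones, or None.
- vision.capture(name): name is "scene" or "top" or "wrist"; returns a dict with "image" (400x640x3 uint8, blue, green, red), "vertical_fov" (degrees; the focal length in pixels is half the picture's height over the tangent of half this angle, whatever the lens; pixels are square), "cx", "cy" (the principal point, pixels), "view" (4x4, takes a point from world to camera coordinates). Camera axes: x right, y down, z forward; pixel columns grow to the right and rows downward; lengths in m; the calibration is good to about 2 mm. The wrist camera is an equidistant fisheye: a pixel r from the principal point sees the ray r / f radians off the axis. A picture is of the moment at which its call begins. There is no depth.
A pose or a line that the arm cannot do raises arm.PlanningError and nothing moves.
- ticket.job_done(): hands the job in; it is judged then, once.
Readings, each from a call of its own:
- arm.read_time(): time.
- arm.read_q(): joint angles.
- arm.read_dq(): joint speeds.
- arm.read_joint_torque(): joint torques, N m.
- arm.read_position(): TCP position.
- arm.read_orientation(): TCP orientation.
- arm.read_wrist_force(): force on the tool from outside, world axes, zero at the start.
- arm.read_ft_torque(): the same for the moment, N m.
- arm.read_finger_gap(): finger opening in m.
- arm.read_finger_force(): force on a finger pad.
Only numpy, scipy, OpenCV 4.12 (cv2) and the standard library are available. Lean on these libraries where they do the work, as an engineer would, in place of code of your own. Each camera call takes 0.05 s, during which the arm holds its last target. There are 200 camera calls.

## Working session

There is one attempt and no reset: what is moved stays moved. The work goes in short steps, each a Python script; the robot and the scene stay as the last script left them, time stands still between calls to the robot, and variables do not carry over. Pictures are saved under pics/ and viewed, at most 10 in all, crops included, and the job is handed in when it is done.

```bash
mkdir -p pics; python3 - <<'E'
from cell import arm,vision
import cv2,numpy as np,pickle
d={}
for n in("scene","top"):
    c=vision.capture(n);d[n]=c;cv2.imwrite(f"pics/{n}.png",c["image"]);print(n,c["vertical_fov"],c["cx"],c["cy"]);print(np.round(c["view"],3))
pickle.dump(d,open("caps.pkl","wb"));print(arm.read_time(),arm.hold_point_z,arm.read_orientation())
E
```

```text
scene 56.95851523010842 315.9276345613283 195.0234902413685
[[-0.192  0.981 -0.008  0.12 ]
 [ 0.94   0.182 -0.29  -0.498]
 [-0.283 -0.063 -0.957  1.07 ]
 [ 0.     0.     0.     1.   ]]
top 55.784874137633835 313.3638046239736 191.95440808744223
[[-0.026 -0.999 -0.019  0.014]
 [-0.98   0.03  -0.195  0.584]
 [ 0.195  0.013 -0.981  0.976]
 [ 0.     0.     0.     1.   ]]
0.1 0.0187 [ 9.74253173e-01  2.25454221e-01 -8.72538377e-05 -1.06787143e-03]
```

View pics/scene.png

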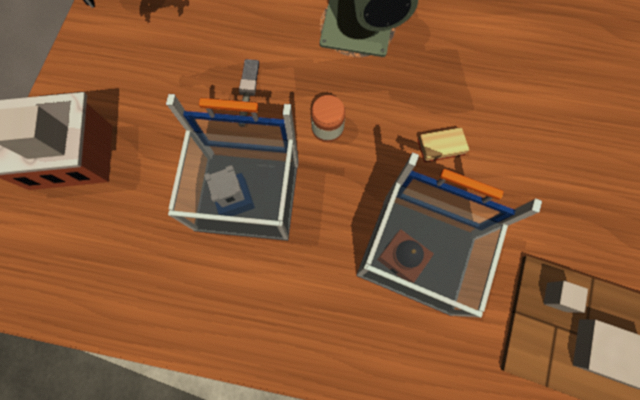

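View pics/top.png

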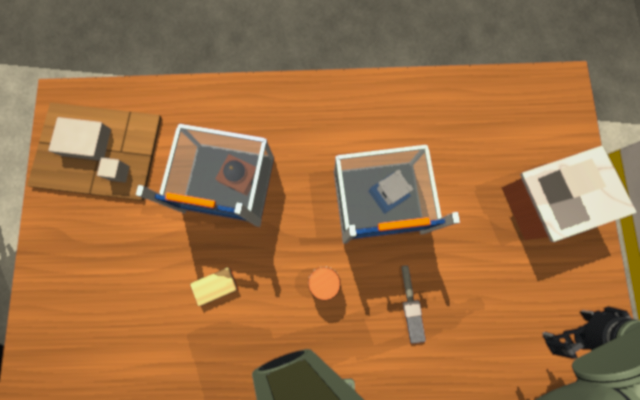

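The scene picture shows the tower booth at left: bar about (201,103)–(257,107), post tops about (174,99) and (288,107). The chapel booth is at right: bar (443,174)–(502,194), post tops (415,159) and (538,205). In the top picture the tower bar is at (379,227)–(430,222) and the chapel bar at (165,198)–(214,205).

```bash
cat > h.py <<'E'
import numpy as np,cv2
def K(c):
    f=200/np.tan(np.radians(c["vertical_fov"]/2));return np.array([[f,0,c["cx"]],[0,f,c["cy"]],[0,0,1.]])
def P(c): return K(c)@np.array(c["view"])[:3]
def onplane(c,uv,z):
    p=P(c);H=np.c_[p[:,0],p[:,1],p[:,2]*z+p[:,3]];w=np.linalg.solve(H,[*uv,1]);return w[:2]/w[2]
def tri(a,ua,b,ub):
    X=cv2.triangulatePoints(P(a),P(b),np.float64(ua),np.float64(ub))[:,0];return X[:3]/X[3]
def orange(im):
    h=cv2.cvtColor(im,cv2.COLOR_BGR2HSV);m=cv2.inRange(h,(5,200,150),(14,255,255))
    n,l,s,ce=cv2.connectedComponentsWithStats(m)
    return [(s[i],ce[i],cv2.minAreaRect(np.argwhere(l==i)[:,::-1].astype(np.float32))) for i in range(1,n) if s[i,4]>120]
E
python3 - <<'E'
from h import *;import pickle
d=pickle.load(open("caps.pkl","rb"));S,T=d["scene"],d["top"]
for n in d:
    for s,ce,r in orange(d[n]["image"]): print(n,s,ce.round(1),np.round(r[1],1),round(r[2],1))
for nm,sc,tp in(("tower",[(174,99),(288,107)],[(349,232),(456,217)]),("chapel",[(415,159),(538,205)],[(141,190),(241,208)])):
    for c,q in((S,sc),(T,tp)):
        a,b=[onplane(c,u,.275) for u in q];print(nm,a.round(3),b.round(3),"mid",((a+b)/2).round(3),"len",np.linalg.norm(a-b).round(3),"ang",np.degrees(np.arctan2(*(b-a)[::-1])).round(1))
for nm,a,b in(("t",[(201,103),(257,107)],[(430,222),(379,227)]),("c",[(443,174),(502,194)],[(214,205),(165,198)])):pass
def near(n,u): return min(orange(d[n]["image"]),key=lambda o:np.hypot(*(o[1]-u)))[1]
print(tri(S,near("scene",(229,105)),T,near("top",(404,225))),tri(S,near("scene",(472,184)),T,near("top",(190,201))))
E
```

```text
scene [199  98  59  13 500] [227.7 103.9] [58.4  8.6] 5.0
scene [442 169  62  30 575] [472.5 183.6] [64.3  9.1] 20.6
tower [ 0.481 -0.296] [ 0.457 -0.083] mid [ 0.469 -0.189] len 0.214 ang 96.3
tower [ 0.453 -0.078] [ 0.478 -0.305] mid [ 0.466 -0.192] len 0.228 ang -83.6
chapel [0.516 0.16 ] [0.56  0.373] mid [0.538 0.266] len 0.218 ang 78.3
chapel [0.557 0.368] [0.511 0.15 ] mid [0.534 0.259] len 0.223 ang -101.9Traceback (most recent call last):
  File "<stdin>", line 10, in <module>
  File "<stdin>", line 9, in near
ValueError: min() iterable argument is empty
```

```bash
sed -i 's/(5,200,150),(14,255,255)/(4,190,140),(18,255,255)/' h.py
cat >> h.py <<'E'
def near(c,u): return min(orange(c["image"]),key=lambda o:np.hypot(*(o[1]-u)))
E
python3 - <<'E'
from h import *;import pickle
d=pickle.load(open("caps.pkl","rb"));S,T=d["scene"],d["top"]
for nm,u,v in(("tower",(229,105),(404,225)),("chapel",(472,184),(190,201))):
    a,b=near(S,u),near(T,v);print(nm,a[1:],b[1:]);X=tri(S,a[1],T,b[1]);print(X)
    for c,o in((S,a),(T,b)):
        bx=cv2.boxPoints(o[2]);e=sorted([((bx[i]+bx[(i+1)%4])/2,np.linalg.norm(bx[i]-bx[(i+1)%4])) for i in range(4)],key=lambda t:t[1])[:2]
        p,q=[onplane(c,t[0],X[2]) for t in e];print(((p+q)/2).round(4),np.linalg.norm(p-q).round(3),np.degrees(np.arctan2(*(q-p)[::-1])).round(1))
E
```

```text
tower (array([227.21288014, 104.19320215]), ((227.5244140625, 104.71952056884766), (59.12471389770508, 10.95864486694336), 4.969740390777588)) (array([405.       , 223.7005814]), ((403.64398193359375, 223.70907592773438), (7.376483917236328, 51.46989059448242), 83.21102905273438))
[ 0.46819506 -0.19845045  0.26682361]
[ 0.4692 -0.1976] 0.112 95.2
[ 0.4683 -0.1958] 0.11 95.2
chapel (array([472.8       , 183.68888889]), ((472.5151672363281, 183.46034240722656), (65.19145965576172, 10.140515327453613), 20.89776611328125)) (array([189.40366972, 200.14220183]), ((189.93829345703125, 199.826171875), (49.20817565917969, 7.116994380950928), 10.713123321533203))
[0.53499544 0.26900109 0.25582707]
[0.5345 0.2685] 0.112 77.9
[0.5357 0.2674] 0.111 -102.4
```

```bash
cat >> h.py <<'E'
from scipy.spatial.transform import Rotation as Ro
def quat(th,flip=0):
    s=-1 if flip else 1;c,n=s*np.cos(th),s*np.sin(th)
    return Ro.from_matrix(np.array([[-n,c,0],[c,n,0],[0,0,-1.]])).as_quat()
def best(arm,p,th):
    o=[(abs(q[5]),k) for k in(0,1) if (q:=arm.ik(p,quat(th,k))) is not None];return quat(th,min(o)[1])
def fish(c,uv,z):
    f=K(c)[0,0];d=np.array(uv)-[c["cx"],c["cy"]];r=np.hypot(*d);a=r/f
    v=np.array(c["view"]);ray=v[:3,:3].T@np.array([*(d/r*np.sin(a)),np.cos(a)]);o=-v[:3,:3].T@v[:3,3]
    return o+ray*(z-o[2])/ray[2]
E
python3 - <<'E'
from h import *;from cell import arm,claw,vision
th=np.radians(5.3);p=[.469,-.197,.38]
a=arm.read_position();arm.move_linear([a[0],a[1],.38],rate=.25)
q=best(arm,p,th);print(q,arm.ik(p,q))
arm.move_ptp(p,q);claw.grip(.055,40)
c=vision.capture("wrist");cv2.imwrite("pics/w1.png",c["image"])
for s,ce,r in orange(c["image"]): print(s,ce,fish(c,ce,.272).round(4))
print(arm.read_position(),arm.read_time())
E
```

```text
[0.67365771 0.7390435  0.         0.        ] [-5.67939269e-01 -1.17285643e-02  1.47841027e+00 -4.44089210e-16
  1.67491094e+00 -6.60441719e-01]
[ 311  128   19  126 2334] [320.020994  189.9554413] [ 0.4678 -0.1914  0.272 ]
[ 0.46891808 -0.19729926  0.38000401] 2.7333
```

View pics/w1.png

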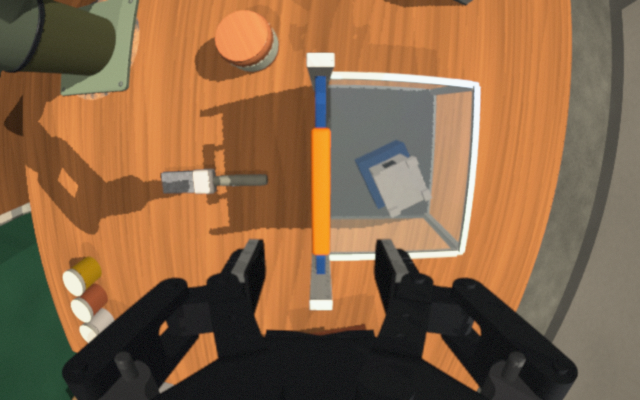

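The bar (column 320, rows 128–254) is centred between the open fingers and parallel to the pads. The tower model stands clear at (395,180).

```bash
python3 - <<'E'
from h import *;from cell import arm,claw,vision
x,y=.4685,-.193
print("touch",arm.move_linear([x,y,.265-.019],rate=.12,threshold=12),arm.read_position())
claw.grip(0,50);print("gap",arm.read_finger_gap(),arm.read_wrist_force())
print("stop",arm.move_linear([x,y,.178],rate=.06,threshold=22),arm.read_position(),arm.read_wrist_force(),arm.read_finger_gap())
c=vision.capture("top");s=vision.capture("scene");cv2.imwrite("pics/t2.png",np.vstack([c["image"][60:340],s["image"][0:300]]));print(arm.read_time())
E
```

```text
touch False [ 0.46911549 -0.19336161  0.2470306 ]
gap 0.015203011339269124 [1.7930898  0.34091353 1.64242579]
stop False [ 0.46922462 -0.19318792  0.18057006] [-1.58233662  4.2345873  13.31969096] 0.015505308543729529
5.8167
```

View pics/t2.png

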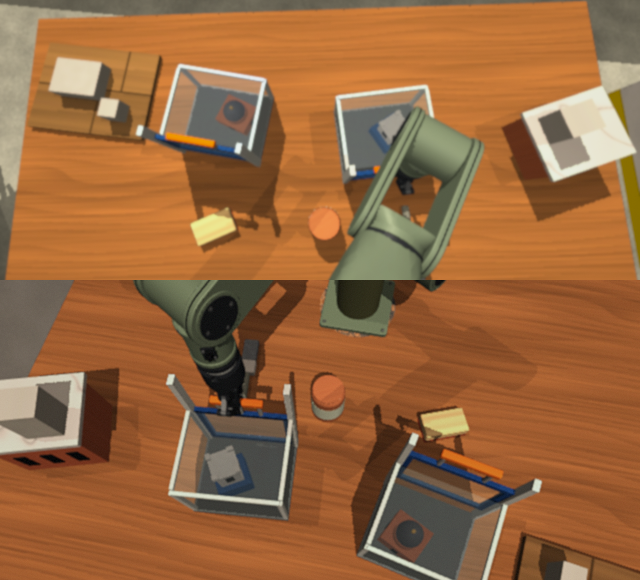

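The fingers still hold the bar and the sash has come down, but whether it has reached its stop isn't certain from this. I'll push on until the force rises clearly.

```bash
python3 - <<'E'
from h import *;from cell import arm,claw,vision
x,y=.469,-.193
print("stop",arm.move_linear([x,y,.165],rate=.04,threshold=20),arm.read_position(),arm.read_wrist_force(),arm.read_finger_gap())
claw.grip(.06);p=arm.read_position()
arm.move_linear([x,y,.38],rate=.2)
c=vision.capture("wrist")
for s,ce,r in orange(c["image"]): print(s,ce,np.round(r[1],1),fish(c,ce,.212).round(4))
# chapel
th=np.radians(-12);P=[.535,.268,.38];q=best(arm,P,th);arm.move_ptp(P,q);claw.grip(.055)
s,t=vision.capture("wrist"),vision.capture("scene")
for k,ce,r in orange(s["image"]): print(k,ce,np.round(r[2],1),fish(s,ce,.263).round(4))
cv2.imwrite("pics/c3.png",np.hstack([c["image"][:,200:520],s["image"][:,200:520]]))
cv2.imwrite("pics/c4.png",t["image"]);print(arm.read_time(),arm.read_q(),near(t,(229,105)))
E
```

```text
stop True [ 0.46918335 -0.19314519  0.18064381] [-1.60895327  0.56909544  4.81659738] 0.015356638122673252
[ 312  130   17  103 1576] [320.09454315 180.03870558] [102.  16.] [ 0.4678 -0.1908  0.212 ]
[ 310  133   20  122 2207] [319.83597644 192.21975532] 90.0 [0.535  0.2686 0.263 ]
9.75 [ 3.18760188e-01  1.87398825e-01  1.26348697e+00 -1.76849689e-05
  1.69060016e+00  5.29209885e-01] (array([208, 115,  55,  13, 452], dtype=int32), array([235.2699115 , 121.32079646]), ((235.1068572998047, 121.2888412475586), (54.2304801940918, 8.584295272827148), 5.04245138168335))
```

View pics/c3.png

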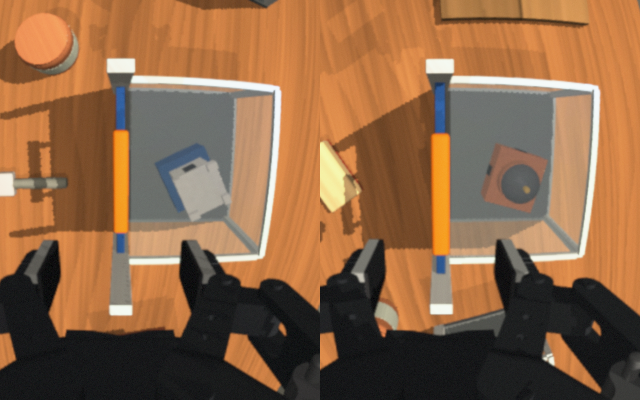

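View pics/c4.png

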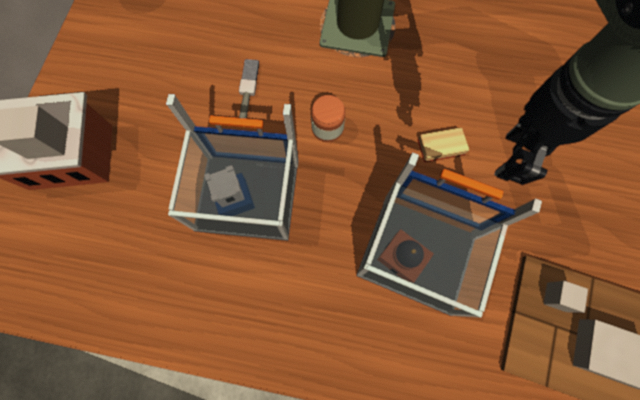

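The tower sash ran onto its stop, with the force rising and no further travel. Its bar in the scene picture moved from (227,104) to (235,121), and the tower has not moved. The wrist view shows the chapel bar (column 320, row 192) centred between the fingers. Next I grip it and raise it.

```bash
python3 - <<'E'
from h import *;from cell import arm,claw,vision
import pickle
def zof(c,xy,th):
    u=near(c,(235,121))[1] if xy[1]<0 else near(c,(472,184))[1]
    return [round(v,3) for v in (min(np.arange(.18,.33,.001),key=lambda z:np.hypot(*(onplane(c,u,z)-xy))),)]
d=pickle.load(open("caps.pkl","rb"))
x,y=.535,.268
print("touch",arm.move_linear([x,y,.256-.021],rate=.12,threshold=12),arm.read_position())
claw.grip(0,60);print("gap",arm.read_finger_gap(),arm.read_wrist_force())
print("stop",arm.move_linear([x,y,.315],rate=.05,threshold=22),arm.read_position(),arm.read_wrist_force(),arm.read_finger_gap())
arm.wait(.3);claw.grip(.06);arm.move_linear([x,y,.42],rate=.15)
arm.move_ptp([.40,.05,.42],arm.read_orientation())
s=vision.capture("scene");t=vision.capture("top");cv2.imwrite("pics/f.png",s["image"])
for n,xy in(("tower",(.4685,-.195)),("chapel",(.535,.268))): print(n,zof(d["scene"],xy,0),zof(s,xy,0))
print([ (o[1].round(1)) for o in orange(t["image"])],arm.read_time(),arm.read_wrist_force())
E
```

```text
touch False [0.53570647 0.26825387 0.23618796]
gap 0.015173054875548016 [2.47059448 0.22156462 1.84549362]
stop True [0.53601053 0.26792228 0.27948096] [ 1.98563908  0.29489801 -0.03623493] 0.015028121938491769
tower [np.float64(0.27)] [np.float64(0.203)]
chapel [np.float64(0.258)] [np.float64(0.302)]
[array([179.3, 195.1]), array([397.8, 227. ])] 15.5083 [-0.96661514 -0.55290604 -0.59118902]
```

View pics/f.png

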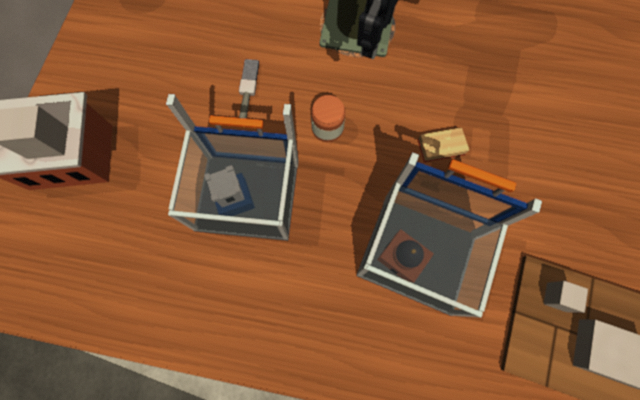

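The final scene picture shows the tower bar at (236,121), which gives a height of 203 mm, so it is shut. The chapel bar at (482,176) gives 302 mm, so it is at its upper stop. Both models are where they started and the arm is clear.

```bash
python3 -c "
from cell import ticket;print(ticket.job_done())"
```

```text
the job is handed in; nothing more can be done
None
```

The job is handed in at about 15.5 s on the robot's clock: the tower's sash is shut (bar measured at about 203 mm), the chapel's sash is fully raised (about 302 mm), both are let go, and neither model has visibly moved.

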